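# Wedge the rocking ultrasonic cleaner

### The job

The bench cleaner rocks because one of its feet stops short of the counter. Without gripping or lifting it, push the wooden wedge along the counter, thin end first, under that short foot until it is snug; then press down firmly on the corner of the cleaner's top above that foot to check that it no longer rocks, and move clear. Leave the bottle, the cup and the brush where they are.

Things in the scene. Friction and masses are not known exactly. Their poses are not given: they have to be found in the camera images.
- wedge: Plain light wooden wedge lying flat, 120 mm long, 46 mm wide; its top slopes from 24 mm high at the blunt heel to 2 mm at the thin tip. 80 to 150 g, slides with about 1 N. Origin: centre of its underside; +x points to the thin tip, z up. At the start the tip points roughly at the short foot from 75 to 130 mm away, up to 12 degrees off and 20 mm aside.
- wedge_heel (a point): Centre of the wedge's blunt heel face (upright, 46 mm wide, 24 mm high), 60 mm behind the wedge's origin and 12 mm above the counter. Axes as the wedge's.
- wedge_seat (a point): Point on the underside of the wedge, on its midline, 24 mm behind the thin tip (36 mm ahead of the origin). It lies straight below short_foot when the wedge just touches the foot. Axes as the wedge's.
- short_foot (a point): Centre of the underside of the short foot: an ivory round pad, 28 mm across, 9 mm thick, 9 mm above the counter at rest, on a thin stem under an aluminium lug on the cleaner's +y side, near its far (+x) end. Lug 40 mm wide, underside 36 mm up; stem top 57 mm up. Axes are the cleaner's: x away from the robot, y out towards the lug side, whence the wedge comes moving along about -y; z up.
- press_corner (a point): On the bare flat white top of the casing, 165 mm above the counter, in the corner nearest the short foot: 35 mm in from the casing's +x face, 30 mm from its +y face. The bare ledge on that side is 95 mm wide, up to the steel lid (12 mm high; its black handle rises to 209 mm, 135 mm from this point). Axes are the cleaner's.
- cleaner (a joint): Rocking of the white cleaner (casing 250 x 250 mm, underside 30 mm up, 5 kg) about its two diagonal feet, rad. 0: at rest, level. Grows as the short foot goes down, to 0.063 on the counter. Unwedged, about 2 to 3 N on the corner rocks it fully and it falls back; a firm check press is 5 to 20 N. It does not slide, and a wedge pushed on after touching the foot jams and does not lift it.
- rinse_bottle: White plastic bottle, 60 mm across, 150 mm tall, standing loose on the counter beyond the work; origin at the centre of its base.
- steel_cup: Open steel cup, 72 mm across at the rim, 70 mm tall, standing loose on the counter; origin at the centre of its base.
- probe_brush: Cleaning brush lying loose on the counter on the robot's side of the work, 170 mm long, along its own x; origin near its middle.
- sound_foot (a point): Centre of the underside of the like foot on the same side of the cleaner, nearer the robot, 170 mm from the short one along the cleaner's -x. It touches the counter and needs no wedge.
Mind the look-alikes: they are no part of the job. Several things have the shape of the wedge; the one meant has the colours described above.

How it is judged:
By the outcome, as a careful person would: the job done as asked, in the order asked, and still so for the second after the job is handed in, with the robot touching nothing.
It also fails if it takes over 56 s, if anything falls off the work surface, if the arm or the gripper's body presses on something with over 40 N, if the wrist force passes 120 N, or if a joint passes its speed limit or range.

### The arm

A 6-joint arm with a two-finger parallel gripper is mounted at the origin on the work surface. World frame = base frame: x ahead of the robot, y to its left, z up, the work surface at z = 0. Lengths are in m, angles in rad, forces in N, time in s.
With the tool pointing down it reaches from about 0.425 to 0.95 m from the base axis. Payload 3.5 kg.
Tool frame: the origin (TCP) lies at the very end of the fingers, on their centre line; the grasp point (between the pads) lies 19 mm behind it; z points along the fingers, y is the direction in which the jaws open and shut (so a half turn about z gives the same grasp; the last joint's range is limited). The gripper opens to 85 mm and grips with 20 to 120 N. Pads are 22 mm wide; open, the fingers measure 114 mm over their backs; the gripper's body (76 mm by 85 mm) begins 54 mm behind the grasp point. The pads swing forward as they close: fully open they stand 13 mm farther back than shut.
Start: joints at [-1.49, 0.286, 1.577, -0, 1.279, -0.15], TCP at [0.154, -0.657, 0.231] pointing down, gripper open.
Joint ranges: [-2.77, 2.77], [-0.9, 2.22], [0.21, 2.48], [-1.53, 4.67], [0.24, 2.81], [-2.84, 2.84]. Speed limits (rad/s): [2.79, 2.79, 3.14, 3.14, 3.14, 3.14].

### API

Orientations are given as a unit quaternion [x, y, z, w].
In Python, from plant import ctrl, imaging gives the robot as it stands.
- The arm moves only by the shell command python3 -m creep 'ROWS' [OPENING] [FORCE]. ROWS is JSON, one flat list of numbers, 4 for each row, row after row: the shift along the tool's x, y, z in units of 25 mm (1.0 is 25 mm), then the turn about the tool's z in units of 5 degrees (1.0 is 5 degrees). A call has 1 to 20 rows; each row is the pose to reach, as a shift and turn from the pose commanded when the call began, along the tool's axes at that moment; what a row does not reach only later rows make up. A row lasts 1/12 s, in which the tool goes at most 41.7 mm and 7.16 degrees, less where a joint would pass 70% of its speed; a pose out of reach is approached as far as the arm can. A call with a gripper value outside its range is refused whole. OPENING is the closure in counts, from 0 (fully open) to 255 (shut), set as the call begins (- or left out, the last holds). The fingers move at their own pace and stop on an object; FORCE is the grip in N (left out, the last holds). Time passes only in rows, so rows that repeat a pose let the fingers close. It gives the time, the measured TCP pose, the force and the opening at its end, in the units of the state.
- ctrl.get_state(): the state, without advancing time (a new reading comes with each control period).
- imaging.read_camera(name): name is "scene" or "side" or "wrist"; returns the picture (480x640x3 uint8, red, green, blue); there is no depth.
- imaging.camera_info(name): a dict with "intrinsics" (3x3 intrinsics, pixels), "distortion" ([k1, k2, p1, p2, k3] as OpenCV has them; the pictures are not rectified), "origin" and "attitude" of the camera in the world. Camera axes: x right, y down, z forward; pixel columns grow to the right and rows downward; lengths in m; the calibration is good to about 2 mm. A picture is of the moment at which its call begins: read the wrist's pose just before it. camera_info takes no time and is no camera call; for the wrist camera it gives the pose at the moment of the call.
- ctrl.sign_off(): hands the job in, once; it reports no verdict.
Trained networks look in the newest picture that a camera, given by its name, has taken for a name from the list of things; names that differ only in an ending like _2 or _b are one class to them, and where a whole thing is asked for, a point or a joint stands for the part that bears it (a point fixed in the world has none). Each returns a list of dicts, best first, with "p" (0 to 1); they miss things now and then, are a little off and sometimes report something else, mostly with a low value. They report only what shows in the picture. A call takes as long as a camera call. They do not tell look-alikes from the thing itself.
- imaging.silhouettes(camera, name): "mask" (480x640 bool, what is visible of it) and "uv" ([column, row] in pixels, amid what is visible of it).
The state is a dict: "time": time; "qpos": joint angles; "dq": joint speeds; "joint_efforts": joint torques, N m; "eef_pos": TCP position; "tcp_rot": TCP orientation; "contact_force": force on the tool from outside, world axes, zero at the start; "wrist_torque": the same for the moment, N m; "opening": opening from 0.0 (shut) to 1.0 (fully open).
Only numpy, scipy, OpenCV 4.12 (cv2) and the standard library are available. Lean on these libraries where they do the work, as an engineer would, in place of code of your own. Each camera call takes 0.05 s, during which the arm holds its last target.

## Working session

There is one attempt and no reset: what is moved stays moved. The work goes in short steps, Python scripts to look and compute and a shell command to move; the robot and the scene stay as the last step left them, time stands still between calls to the robot, and variables do not carry over. Pictures are saved under pics/ and viewed, and the job is handed in when it is done.

```bash
ls; mkdir -p pics
python3 - <<'E'
from plant import ctrl, imaging
import cv2
s=ctrl.get_state(); print({k:s[k] for k in ['time','eef_pos','tcp_rot','contact_force','opening']})
for n in ['scene','side','wrist']:
    im=imaging.read_camera(n); cv2.imwrite(f'pics/{n}0.png',im[:,:,::-1])
    i=imaging.camera_info(n); print(n,i)
E
```

```text
pics
{'time': 0.0, 'eef_pos': array([ 0.15439307, -0.65642484,  0.22992556]), 'tcp_rot': array([ 9.93349470e-01,  1.15132130e-01,  5.28090873e-05, -1.19197784e-03]), 'contact_force': array([-0.12083051, -0.26391858, -0.17937322]), 'opening': 0.9992287553992838}
scene {'intrinsics': array([[559.92033049,   0.        , 327.80153285],
       [  0.        , 559.92033049, 238.01479118],
       [  0.        ,   0.        ,   1.        ]]), 'distortion': array([-0.09315356,  0.        ,  0.        ,  0.        ,  0.        ]), 'origin': array([ 1.07302178, -0.10104619,  1.11084448]), 'attitude': array([ 0.72921939,  0.6411181 , -0.15290211, -0.18392282])}
side {'intrinsics': array([[456.40566873,   0.        , 318.13116287],
       [  0.        , 456.40566873, 235.89862345],
       [  0.        ,   0.        ,   1.        ]]), 'distortion': array([-0.12069365,  0.        ,  0.        ,  0.        ,  0.        ]), 'origin': array([0.24502382, 0.48277972, 0.69788106]), 'attitude': array([-0.25657798,  0.88546498, -0.37199404,  0.10835099])}
wrist {'intrinsics': array([[337.82626426,   0.        , 321.13497375],
       [  0.        , 337.82626426, 243.42151323],
       [  0.        ,   0.        ,   1.        ]]), 'distortion': array([-0.00813214,  0.        ,  0.        ,  0.        ,  0.        ]), 'origin': array([ 0.22415712, -0.63946554,  0.37368741]), 'attitude': array([ 0.77573055, -0.61475251, -0.08918618,  0.11120834])}
```

View pics/scene0.png

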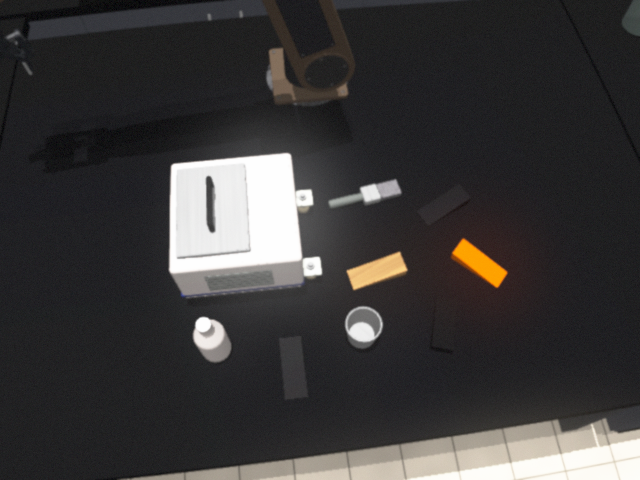

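View pics/side0.png

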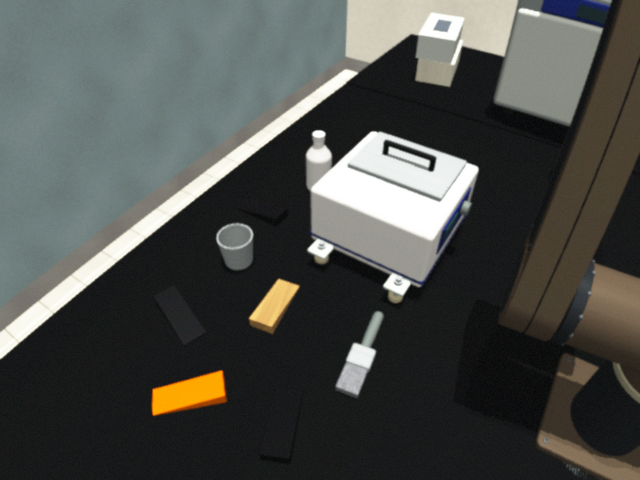

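View pics/wrist0.png

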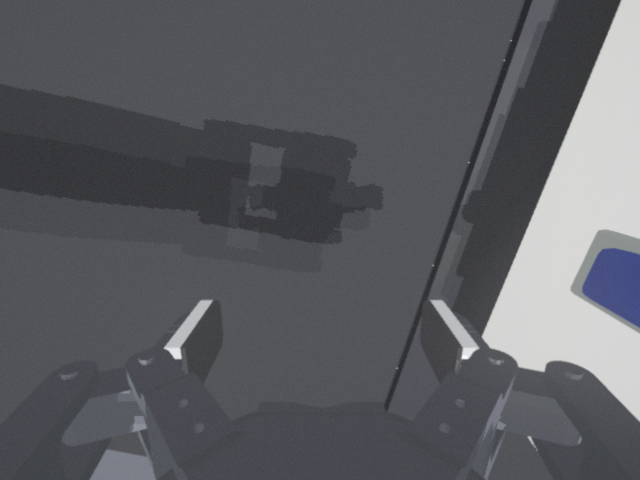

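Scene view: the candidates with a wedge shape are light wood at (377,270), orange at (479,263) and black ones at (444,204), (443,327) and (293,367). The wooden one fits the description. The lugs are at (312,267), the far one and so the short foot, and (304,200), the near one. The cup is at (363,327), the bottle at (212,340) and the brush at (365,194). The side view agrees: wedge (275,305), short-foot lug (321,248).

```bash
cat > h.py <<'E'
import numpy as np, cv2
from scipy.spatial.transform import Rotation as R
from plant import ctrl, imaging
def cam(n): 
    i=imaging.camera_info(n); return i['intrinsics'],i['distortion'],np.array(i['origin']),R.from_quat(i['attitude'])
def ray(c,uv):
    K,D,o,r=c; p=cv2.undistortPoints(np.array(uv,float).reshape(-1,1,2),K,D).reshape(-1,2)
    return o, r.apply(np.c_[p,np.ones(len(p))])
def atz(c,uv,z):
    o,d=ray(c,uv); return o+d*((z-o[2])/d[:,2])[:,None]
def tri(c1,u1,c2,u2):
    out=[]
    o1,d1=ray(c1,u1);o2,d2=ray(c2,u2)
    for a,b in zip(d1,d2):
        A=np.c_[a,-b];t=np.linalg.lstsq(A,o2-o1,rcond=None)[0]
        p,q=o1+a*t[0],o2+b*t[1]; out.append(np.r_[(p+q)/2,np.linalg.norm(p-q)])
    return np.array(out)
def proj(c,P):
    K,D,o,r=c; rv=cv2.Rodrigues(r.inv().as_matrix())[0]; t=-r.inv().apply(o)
    return cv2.projectPoints(np.array(P,float).reshape(-1,1,3),rv,t,K,D)[0].reshape(-1,2)
E
python3 - <<'E'
from h import *
ims=[]
for n,(u0,v0) in {'scene':(270,170),'side':(220,190)}.items():
    im=imaging.read_camera(n)[:,:,::-1]
    w=200 if n=='side' else 200
    c=cv2.resize(im[v0:v0+150,u0:u0+w],None,fx=4,fy=4,interpolation=cv2.INTER_CUBIC); cv2.imwrite(f'pics/{n}_crop.png',c)
    for k in ['wedge','short_foot','probe_brush','steel_cup','cleaner','rinse_bottle']:
        for s in imaging.silhouettes(n,k)[:6]:
            print(n,k,round(s['p'],2),np.round(s['uv']),s['mask'].sum(), np.round(atz(cam(n),[s['uv']],0.01)[0],3))
E
```

```text
scene wedge 0.93 [479. 262.] 1206 [0.603 0.311 0.01 ]
scene wedge 0.84 [445. 324.] 1190 [0.732 0.203 0.01 ]
scene wedge 0.76 [441. 206.] 992 [0.453 0.258 0.01 ]
scene wedge 0.71 [379. 273.] 1143 [0.601 0.086 0.01 ]
scene wedge 0.61 [291. 370.] 1410 [ 0.787 -0.123  0.01 ]
scene short_foot 0.89 [236. 226.] 17553 [ 0.448 -0.213  0.01 ]
scene probe_brush 0.97 [371. 198.] 958 [0.412 0.101 0.01 ]
scene steel_cup 0.69 [362. 326.] 1138 [0.714 0.032 0.01 ]
scene cleaner 0.71 [235. 227.] 17331 [ 0.448 -0.214  0.01 ]
scene rinse_bottle 0.95 [213. 338.] 1236 [ 0.702 -0.274  0.01 ]
side wedge 0.97 [181. 316.] 1490 [0.722 0.205 0.01 ]
side wedge 0.94 [280. 428.] 2247 [0.445 0.276 0.01 ]
side wedge 0.85 [265. 205.] 856 [ 0.782 -0.131  0.01 ]
side wedge 0.81 [189. 395.] 2155 [0.601 0.312 0.01 ]
side wedge 0.74 [272. 310.] 1346 [0.589 0.101 0.01 ]
side short_foot 0.88 [390. 204.] 17811 [ 0.535 -0.288  0.01 ]
side steel_cup 0.67 [237. 244.] 1387 [0.755 0.002 0.01 ]
side cleaner 0.98 [394. 205.] 18098 [ 0.527 -0.29   0.01 ]
side cleaner 0.61 [272. 307.] 1476 [0.593 0.096 0.01 ]
side rinse_bottle 0.58 [317. 162.] 970 [ 0.77  -0.338  0.01 ]
```

```bash
python3 -c "
from plant import ctrl;print(ctrl.get_state()['time'])"
```

```text
0.85
```

View pics/scene_crop.png

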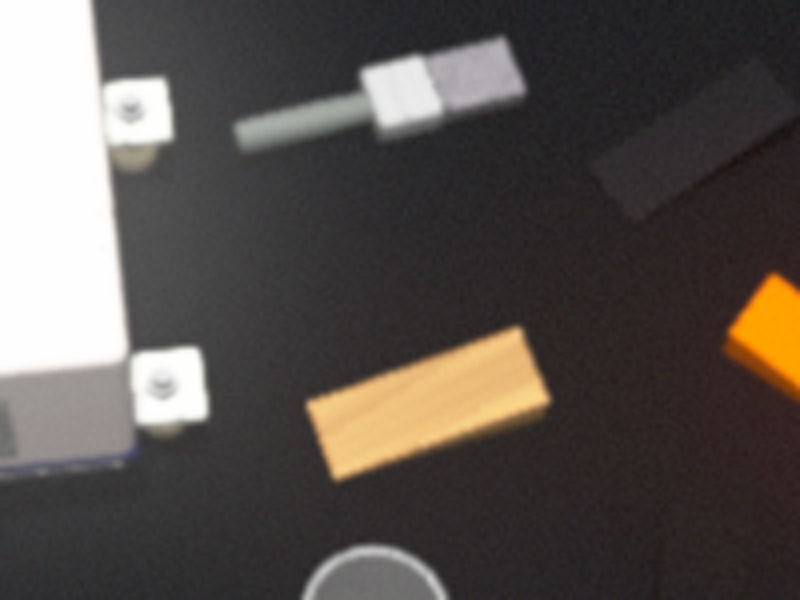

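View pics/side_crop.png

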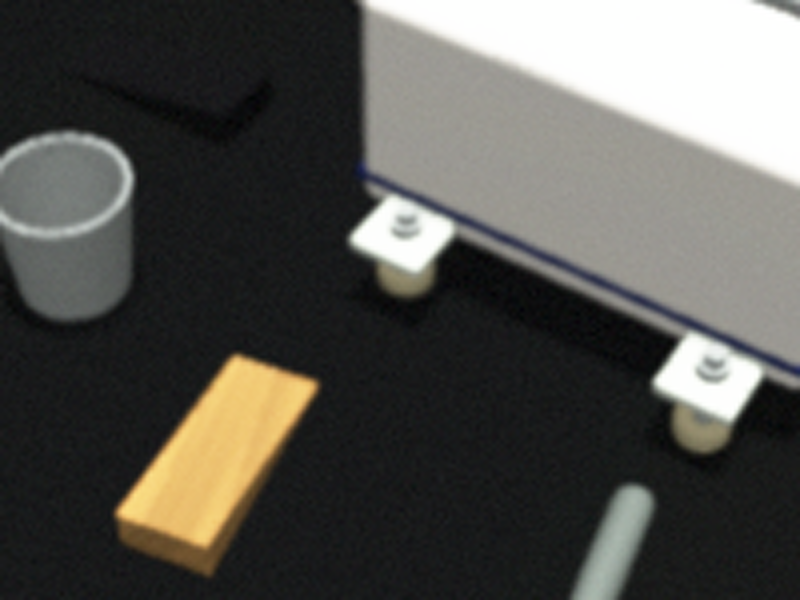

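Run:
```python
from h import *
c1,c2=cam('scene'),cam('side')
f=lambda a,o:(np.array(a,float)+.5)/4-.5+np.array(o)
S=f([[337,478],[308,402],[549,402],[520,328],[163,379],[130,106]],(270,170))
D=f([[236,354],[317,382],[119,514],[210,549],[404,214],[712,356]],(220,190))
T=tri(c1,S,c2,D); print(np.round(T,4))
P=np.array(T[:4,:3]); 
print('tip w',np.linalg.norm(P[0]-P[1]),'heel w',np.linalg.norm(P[2]-P[3]),'len',np.linalg.norm((P[0]+P[1]-P[2]-P[3])[:2]/2))
tip=(P[0]+P[1])/2;heel=(P[2]+P[3])/2;a=(tip-heel)[:2];print('tip',tip,'heel',heel,'yaw',np.degrees(np.arctan2(a[1],a[0])))
sf=T[4,:3];so=T[5,:3];e=(sf-so)[:2];print('dist',np.linalg.norm(e),'cleaner yaw',np.degrees(np.arctan2(e[1],e[0])))
# optimise wedge pose by reprojection
from scipy.optimize import least_squares
M=np.array([[.06,.023,.002],[.06,-.023,.002],[-.06,.023,.024],[-.06,-.023,.024]])
def W(p): 
    c,s=np.cos(p[2]),np.sin(p[2]);X=M.copy();X[:,0]=p[0]+c*M[:,0]-s*M[:,1];X[:,1]=p[1]+s*M[:,0]+c*M[:,1];return X
r=least_squares(lambda p:np.r_[proj(c1,W(p))-S[:4],proj(c2,W(p))-D[:4]].ravel(),[.6,.08,-1.7]);print('wedge',r.x,np.degrees(r.x[2]),np.round(r.fun,1))
E=r.x
F=np.array([[0,0,.057],[-.17,0,.057]])
def Q(p):
    c,s=np.cos(p[2]),np.sin(p[2]);X=F.copy();X[:,0]=p[0]+c*F[:,0];X[:,1]=p[1]+s*F[:,0];return X
r=least_squares(lambda p:np.r_[proj(c1,Q(p))-S[4:],proj(c2,Q(p))-D[4:]].ravel(),[.6,-.05,0]);print('foot',r.x,np.degrees(r.x[2]),np.round(r.fun,1))
x,y,t=r.x
# overlay
for n,c in(('scene',c1),('side',c2)):
    im=imaging.read_camera(n)[:,:,::-1].copy()
    Rt=np.array([[np.cos(t),-np.sin(t)],[np.sin(t),np.cos(t)]])
    def L(a,z): 
        a=np.array(a);return np.c_[a@Rt.T+[x,y],np.full(len(a),z)]
    ang=np.linspace(0,6.28,24)
    def pl(P,col):
        cv2.polylines(big,[np.round((proj(c,P)-o)*4+2).astype(int)],True,col,1)
    o=np.array((270,170) if n=='scene' else (220,190)); big=cv2.resize(im[o[1]:o[1]+150,o[0]:o[0]+200],None,fx=4,fy=4)
    for z in(.009,.018): pl(L(.014*np.c_[np.cos(ang),np.sin(ang)],z),(0,0,255))
    for z in(0.009,): pl(L(.014*np.c_[np.cos(ang),np.sin(ang)]-[.17,0],0),(0,255,0))
    pl(W(E)[[0,1,3,2]],(255,0,0))
    cv2.imwrite(f'pics/{n}_ov.png',big)
```

```text
[[ 6.277e-01  2.790e-02  2.900e-03  1.200e-03]
 [ 5.827e-01  2.000e-02  3.100e-03  1.600e-03]
 [ 6.065e-01  1.451e-01  2.190e-02  1.000e-03]
 [ 5.610e-01  1.381e-01  2.170e-02  1.100e-03]
 [ 5.823e-01 -5.860e-02  5.320e-02  9.000e-04]
 [ 4.131e-01 -5.740e-02  5.180e-02  4.000e-04]]
tip w 0.04563492175085135 heel w 0.046101005205590434 len 0.11956313073244416
tip [0.60522566 0.02396187 0.00302064] heel [0.58376141 0.14158257 0.02179653] yaw -79.6580636156121
dist 0.16913553821794208 cleaner yaw -0.40937364051717406
wedge [ 0.59438005  0.08281171 -1.39125866] -79.71324936428113 [-0.3  0.   0.1  0.3  0.3 -0.7 -0.2 -0.6 -0.3  0.4  0.6  0.1 -0.6 -0.2
 -0.3 -0.8]
foot [ 0.58297849 -0.05778046 -0.01310101] -0.750632411319198 [ 0.6 -0.4  0.8 -1.3 -0.3 -1.3  0.1 -1.2]
```

View pics/scene_ov.png

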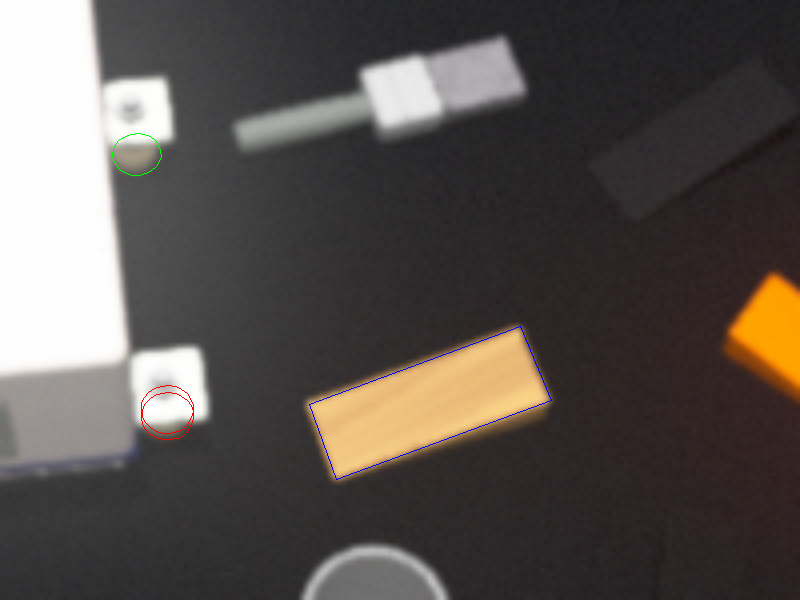

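View pics/side_ov.png

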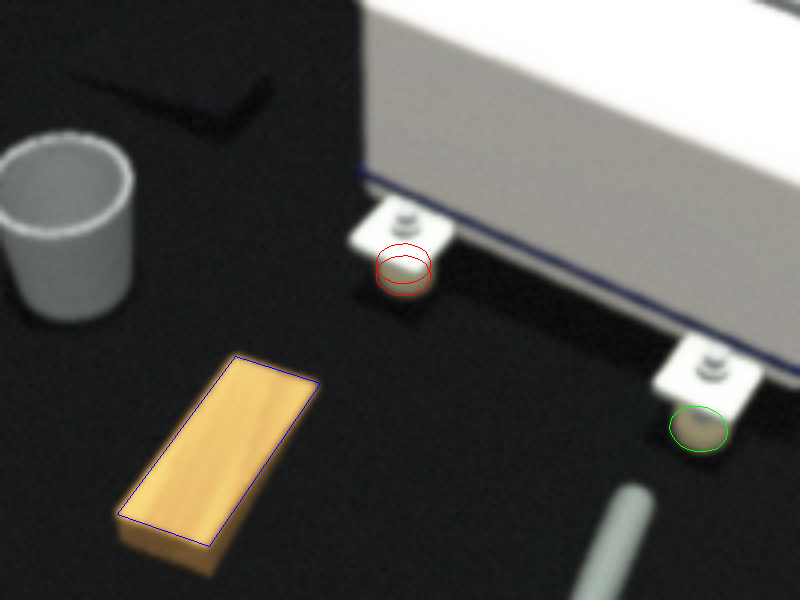

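```bash
python3 -m creep '[0,0,-4,0, 0,0,-4,0, 0,0,-4,0, 13.2,-9.5,-4,-8, 13.2,-9.5,-4,-8, 13.2,-9.5,-4,-8, 13.2,-9.5,-4,-8, 13.2,-9.5,-4,-8, 13.2,-9.5,-4,-8, 13.2,-9.5,-4,-8, 13.2,-9.5,-4,-8, 13.2,-9.5,-4,-8, 13.2,-9.5,-4,-8, 13.2,-9.5,-4,-8, 13.2,-9.5,-4,-8]' 189 30
```

```text
time: 2.2
eef_pos: [0.4222, -0.3491, 0.3316]
tcp_rot: [0.893, 0.449, -0.0, 0.0]
contact_force: [-0.5, -0.7, -0.4]
opening: 0.259
```

```bash
python3 -m creep '[20.9,-7.9,0,-9.4, 20.9,-7.9,0,-9.4, 20.9,-7.9,0,-9.4, 20.9,-7.9,0,-9.4, 20.9,-7.9,0,-9.4, 20.9,-7.9,0,-9.4, 20.9,-7.9,0,-9.4, 20.9,-7.9,0,-9.4, 20.9,-7.9,0,-9.4, 20.9,-7.9,0,-9.4, 20.9,-7.9,0,-9.4, 20.9,-7.9,0,-9.4, 20.9,-7.9,0,-9.4, 20.9,-7.9,4,-9.4, 20.9,-7.9,8.4,-9.4, 20.9,-7.9,8.4,-9.4, 20.9,-7.9,8.4,-9.4, 20.9,-7.9,8.4,-9.4, 20.9,-7.9,8.4,-9.4, 20.9,-7.9,8.4,-9.4]'
python3 - <<'E'
from h import *
s=ctrl.get_state();print(s['qpos'],np.degrees(R.from_quat(s['tcp_rot']).as_euler('ZYX')))
im=imaging.read_camera('wrist')[:,:,::-1]; cv2.imwrite('pics/w1.png',im)
E
```

```text
time: 3.87
eef_pos: [0.5743, 0.1848, 0.1183]
tcp_rot: [0.642, 0.767, -0.003, -0.002]
contact_force: [0.3, -0.4, 1.4]
opening: 0.256
[ 1.43396266e-01  2.50444925e-01  1.83950904e+00 -3.55284806e-04
  1.05887432e+00 -3.34133684e-02] [ 1.00140495e+02  3.81468212e-03 -1.79585068e+02]
```

View pics/w1.png

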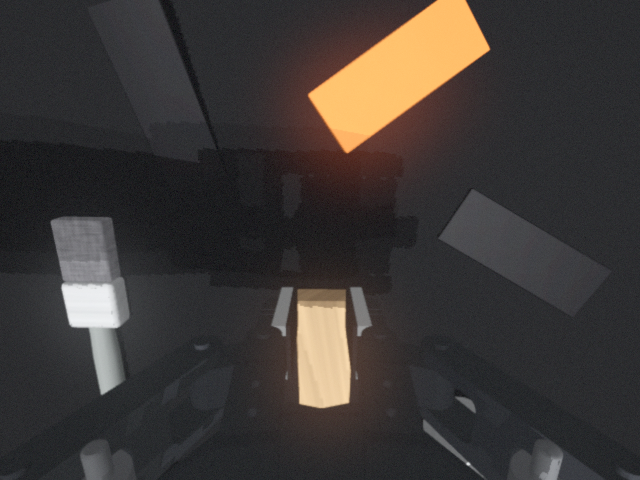

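Wrist view: the wooden wedge lies straight ahead, heel at (322,297), centred between the fingers. The orange look-alike at (400,75) and the black one at (525,250) are clear of the tool. Next I lower the tool behind the heel.

```bash
python3 -m creep '[0,0,1.5,0, 0,0,3,0, 0,0,4,0, 0,0,4.45,0, 0,0,4.45,0, 0,0,4.45,0, -0.3,0,4.45,0, -0.5,0,4.45,0, -0.6,0,4.45,0, -0.6,0,4.45,0]'
python3 - <<'E'
from h import *
im=imaging.read_camera('side')[:,:,::-1]; cv2.imwrite('pics/s1.png',cv2.resize(im[210:360,200:400],None,fx=4,fy=4))
im=imaging.read_camera('wrist')[:,:,::-1]; cv2.imwrite('pics/w2.png',im)
E
```

```text
time: 4.75
eef_pos: [0.5799, 0.1709, 0.0117]
tcp_rot: [0.642, 0.767, 0.001, 0.001]
contact_force: [-0.7, 0.9, -0.7]
opening: 0.257
```

View pics/s1.png

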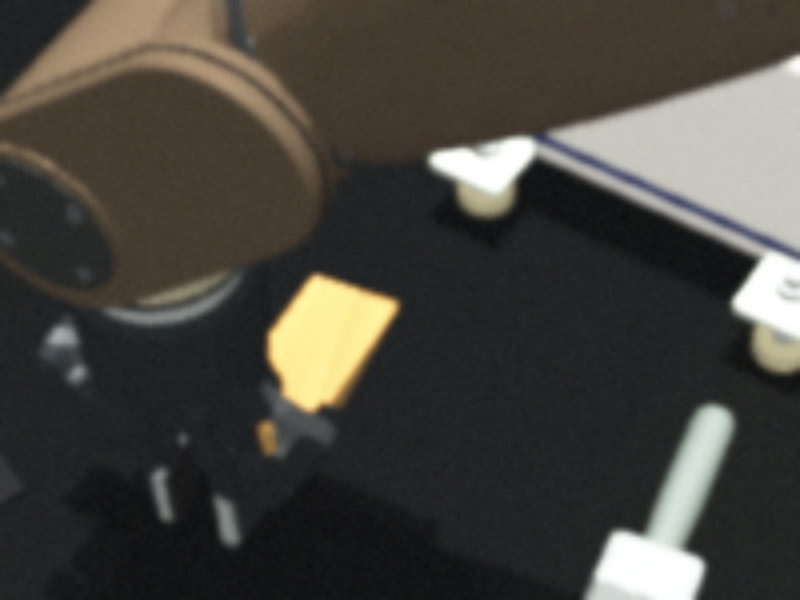

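View pics/w2.png

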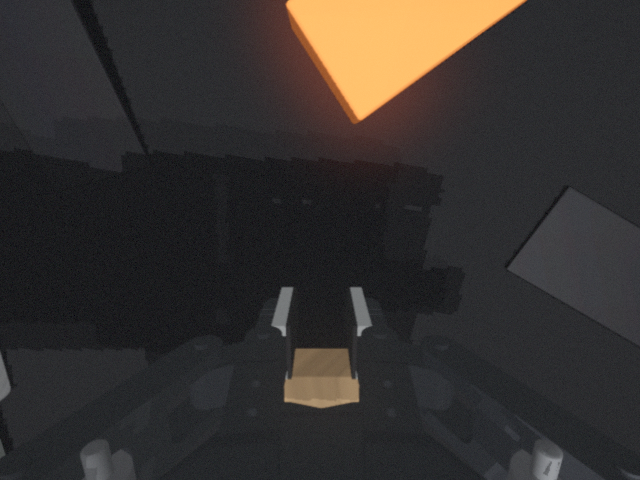

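Run:
```python
from h import *
s=ctrl.get_state(); print(s['time'],s['eef_pos'])
p=s['eef_pos'][:2]; M=R.from_quat(s['tcp_rot']).as_matrix(); yaw=np.arctan2(M[1,0],M[0,0])
r=np.deg2rad
segs=[(-79.7,-97.5,.12,None),(-97.5,-97.5,0,.050)]
pos=np.array([.591,.0993]); th=r(-79.7); path=[(pos.copy(),th)]
for i in range(12):
    th-=r(17.8/12); pos=pos+.12*r(17.8/12)*np.array([np.cos(th),np.sin(th)]); path.append((pos.copy(),th))
for i in range(10):
    pos=pos+.005*np.array([np.cos(th),np.sin(th)]); path.append((pos.copy(),th))
for i in range(5):
    th+=r(6.75/5); pos=pos+.12*r(6.75/5)*np.array([np.cos(th),np.sin(th)]); path.append((pos.copy(),th))
for k,(c,t) in enumerate(path):
    tcp=c-.054*np.array([np.cos(t),np.sin(t)]); d=M[:2,:2].T@(tcp-p)
    print(k,np.round(d/.025,2),round((r(-79.86)-t)/r(5),2), np.round(tcp,4),'seat',np.round(c+.053*np.array([np.cos(t),np.sin(t)]),4))
```

```text
4.85 [0.57905602 0.17136397 0.01076786]
0 [-0.76 -0.04] -0.03 [0.5813 0.1524] seat [0.6005 0.0472]
1 [-0.89  0.01] 0.26 [0.5832 0.1496] seat [0.5996 0.0439]
2 [-1.01  0.06] 0.56 [0.585  0.1467] seat [0.5986 0.0406]
3 [-1.14  0.11] 0.86 [0.5867 0.1438] seat [0.5976 0.0373]
4 [-1.27  0.15] 1.15 [0.5883 0.1408] seat [0.5965 0.0341]
5 [-1.4   0.19] 1.45 [0.5899 0.1378] seat [0.5952 0.0309]
6 [-1.53  0.22] 1.75 [0.5913 0.1347] seat [0.594  0.0278]
7 [-1.66  0.26] 2.04 [0.5927 0.1316] seat [0.5926 0.0246]
8 [-1.79  0.29] 2.34 [0.594  0.1285] seat [0.5911 0.0216]
9 [-1.93  0.31] 2.64 [0.5953 0.1254] seat [0.5896 0.0185]
10 [-2.06  0.34] 2.93 [0.5964 0.1222] seat [0.588  0.0155]
11 [-2.19  0.35] 3.23 [0.5975 0.119 ] seat [0.5863 0.0125]
12 [-2.33  0.37] 3.53 [0.5985 0.1157] seat [0.5845 0.0096]
13 [-2.52  0.31] 3.53 [0.5978 0.1108] seat [0.5839 0.0047]
14 [-2.71  0.25] 3.53 [0.5972 0.1058] seat [ 5.832e-01 -3.000e-04]
15 [-2.9   0.19] 3.53 [0.5965 0.1008] seat [ 0.5826 -0.0052]
16 [-3.09  0.13] 3.53 [0.5959 0.0959] seat [ 0.5819 -0.0102]
17 [-3.28  0.07] 3.53 [0.5952 0.0909] seat [ 0.5812 -0.0152]
18 [-3.47  0.01] 3.53 [0.5946 0.086 ] seat [ 0.5806 -0.0201]
19 [-3.66 -0.05] 3.53 [0.5939 0.081 ] seat [ 0.5799 -0.0251]
20 [-3.85 -0.12] 3.53 [0.5933 0.0761] seat [ 0.5793 -0.03  ]
21 [-4.04 -0.18] 3.53 [0.5926 0.0711] seat [ 0.5786 -0.035 ]
22 [-4.23 -0.24] 3.53 [0.5919 0.0661] seat [ 0.578  -0.0399]
23 [-4.33 -0.32] 3.26 [0.5904 0.0635] seat [ 0.5789 -0.0429]
24 [-4.42 -0.4 ] 2.99 [0.5889 0.0608] seat [ 0.5799 -0.0458]
25 [-4.52 -0.47] 2.72 [0.5874 0.058 ] seat [ 0.581  -0.0488]
26 [-4.62 -0.55] 2.45 [0.5861 0.0553] seat [ 0.5821 -0.0516]
27 [-4.72 -0.62] 2.18 [0.5848 0.0525] seat [ 0.5834 -0.0545]
```

```bash
python3 -m creep '[-0.3,0,0.15,0, -0.6,0,0.15,0, -0.76,-0.02,0.15,0, -0.89,0,0.15,0.25, -1.02,0.05,0.15,0.55, -1.15,0.1,0.15,0.85, -1.27,0.15,0.15,1.15, -1.4,0.19,0.15,1.45, -1.53,0.22,0.15,1.75, -1.66,0.26,0.15,2.05, -1.79,0.29,0.15,2.35, -1.93,0.31,0.15,2.65, -2.06,0.34,0.15,2.95, -2.2,0.35,0.15,3.25, -2.33,0.37,0.15,3.5, -2.4,0.35,0.15,3.5, -2.4,0.35,0.15,3.5]'
python3 - <<'E'
from h import *
for n in ['side','scene','wrist']:
    im=imaging.read_camera(n)[:,:,::-1]; cv2.imwrite(f'pics/{n}2.png',im)
E
```

```text
time: 6.27
eef_pos: [0.598, 0.1136, 0.0064]
tcp_rot: [0.751, 0.661, -0.0, 0.0]
contact_force: [-0.5, -0.5, -0.1]
opening: 0.256
```

View pics/side2.png

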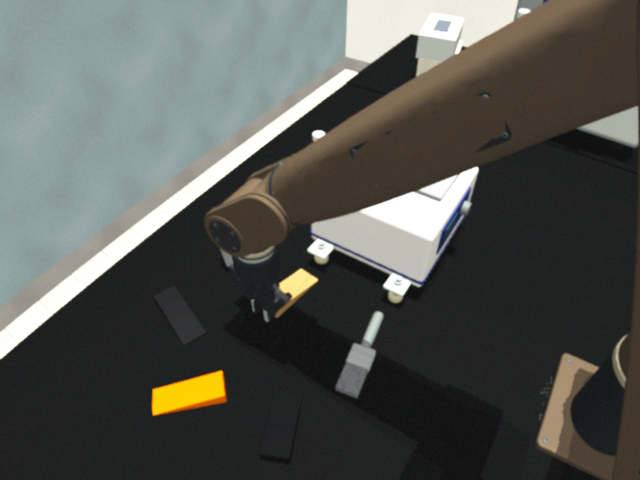

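View pics/scene2.png

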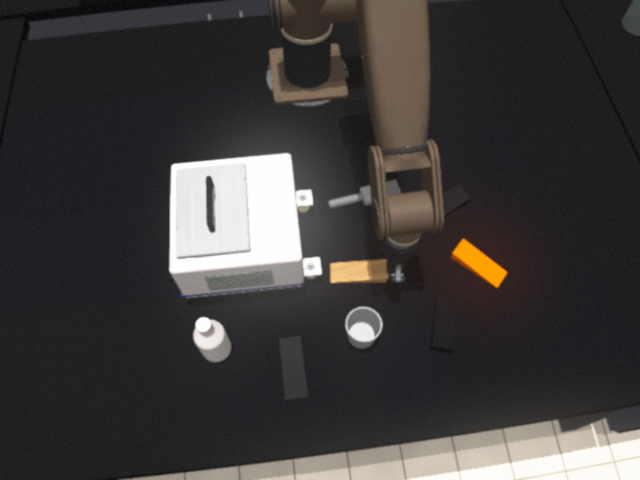

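View pics/wrist2.png

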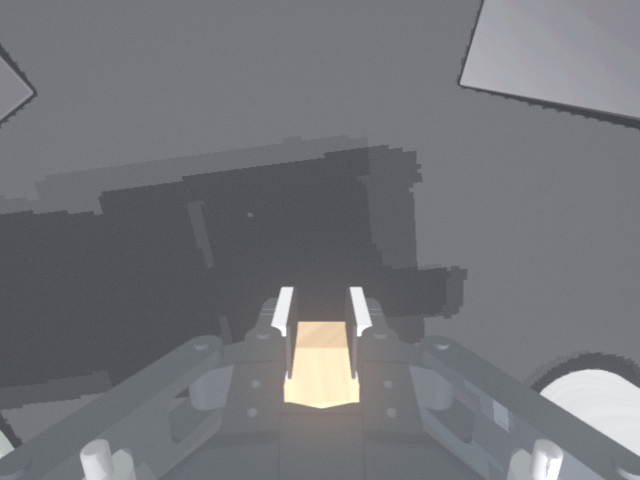

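The push worked. In the scene view the wedge is at (359,271), squared up and pointing at the lug at (312,267). Now I measure it in a crop.

Run:
```python
from h import *
im=cv2.imread('pics/scene2.png'); cv2.imwrite('pics/scene2c.png',cv2.resize(im[230:310,290:420],None,fx=6,fy=6,interpolation=cv2.INTER_CUBIC))
im=cv2.imread('pics/side2.png'); cv2.imwrite('pics/side2c.png',cv2.resize(im[230:330,230:360],None,fx=6,fy=6,interpolation=cv2.INTER_CUBIC))
```

```text
(no output)
```

View pics/scene2c.png

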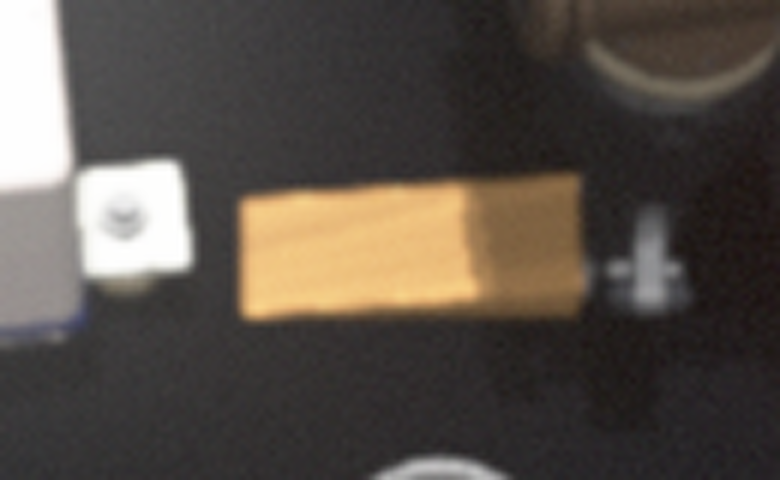

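View pics/side2c.png

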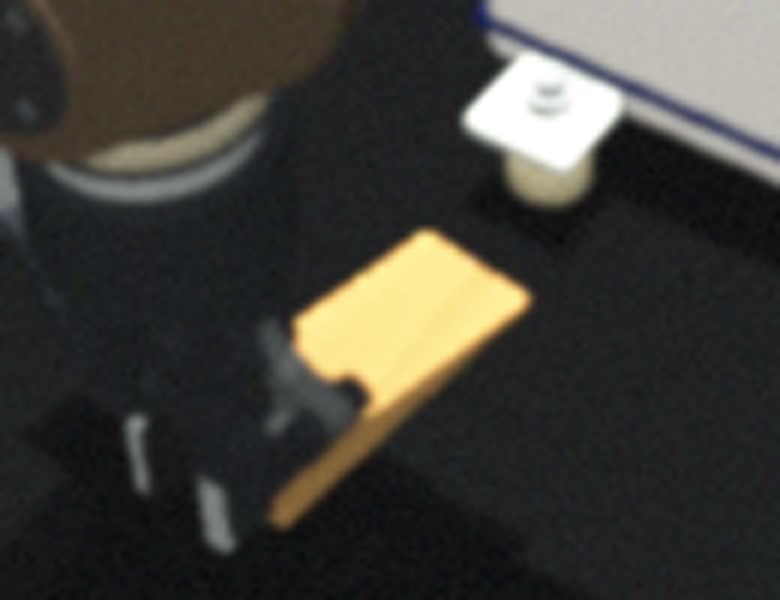

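```bash
cat >> h.py <<'E'
from scipy.optimize import least_squares
M4=np.array([[.06,.023,.002],[.06,-.023,.002],[-.06,.023,.024],[-.06,-.023,.024]])
def W(p): 
    c,s=np.cos(p[2]),np.sin(p[2]);X=M4.copy();X[:,0]=p[0]+c*M4[:,0]-s*M4[:,1];X[:,1]=p[1]+s*M4[:,0]+c*M4[:,1];return X
def fitw(obs,x0):  # obs: list of (cam, corner idx, px)
    f=lambda p:np.concatenate([(proj(c,W(p)[i])-u).ravel() for c,i,u in obs])
    r=least_squares(f,x0); return r.x,np.round(r.fun,1)
def report(p,foot=np.array([.583,-.0578])):
    d=np.array([np.cos(p[2]),np.sin(p[2])]); n=np.array([-d[1],d[0]])
    seat=p[:2]+.036*d; e=foot-seat
    print('wedge',np.round(p[:2],4),'hd',round(np.degrees(p[2]),1),'seat',np.round(seat,4),'to foot fwd',round(e@d,4),'left',round(e@n,4))
E
python3 - <<'E'
from h import *
c1,c2=cam('scene'),cam('side')
S=(np.array([[243,318],[240,199],[580,315],[580,176]])+.5)/6-.5+[290,230]
D=(np.array([[428,229],[531,298]])+.5)/6-.5+[230,230]
print(np.round(tri(c1,S[:2],c2,D),4))
p,e=fitw([(c1,[0,1,2,3],S),(c2,[0,1],D)],[.59,.05,-1.6]); print(e); report(p)
s=ctrl.get_state(); t=s['eef_pos'][:2]; d=np.array([np.cos(p[2]),np.sin(p[2])])
print('tcp',s['eef_pos'],'behind heel',(p[:2]-.06*d-t)@d,'lat',np.cross(d,p[:2]-t), np.degrees(R.from_quat(s['tcp_rot']).as_euler('ZYX')[0]))
E
```

```text
[[ 6.060e-01 -2.010e-02  1.700e-03  4.000e-04]
 [ 5.598e-01 -1.420e-02  1.300e-03  1.600e-03]]
[-0.5 -0.2  0.7  0.3  0.3 -1.9 -0.1  1.7  0.2 -0.3 -0.1 -0.2]
wedge [0.5928 0.0421] hd -99.4 seat [0.587  0.0065] to foot fwd 0.0641 left 0.0066
tcp [0.59775424 0.11402708 0.00629813] behind heel 0.011807279356962118 lat 0.0068825858785421905 82.72916987335546<stdin>:8: DeprecationWarning: Arrays of 2-dimensional vectors are deprecated. Use arrays of 3-dimensional vectors instead. (deprecated in NumPy 2.0)
```

```bash
python3 -m creep '[-0.15,0,0,0, -0.3,0,0,0, -0.45,0,0,0, -0.6,0,0,0, -0.75,0,0,0, -0.9,0,0,0, -1.05,0,0,0, -1.2,0,0,0, -1.35,0,0,0, -1.5,0,0,0, -1.65,0,0,0, -1.8,0,0,0, -1.92,0,0,0, -2.02,-0.04,0,-0.25, -2.13,-0.09,0,-0.5, -2.24,-0.13,0,-0.75, -2.35,-0.17,0,-1, -2.35,-0.17,0,-1, -2.35,-0.17,0,-1]'
python3 - <<'E'
from h import *
for n,(u,v) in {'scene':(290,230),'side':(230,210)}.items():
    im=imaging.read_camera(n)[:,:,::-1]; cv2.imwrite(f'pics/{n}3c.png',cv2.resize(im[v:v+100,u:u+130],None,fx=6,fy=6,interpolation=cv2.INTER_CUBIC))
E
```

```text
time: 8.0
eef_pos: [0.5862, 0.056, 0.0063]
tcp_rot: [0.721, 0.693, -0.0, 0.0]
contact_force: [-0.3, 0.1, 0.4]
opening: 0.258
```

View pics/side3c.png

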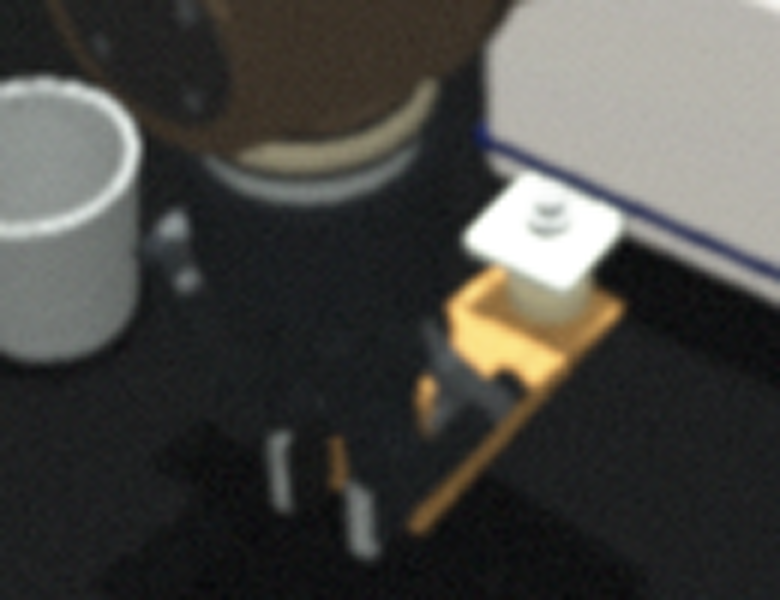

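View pics/scene3c.png

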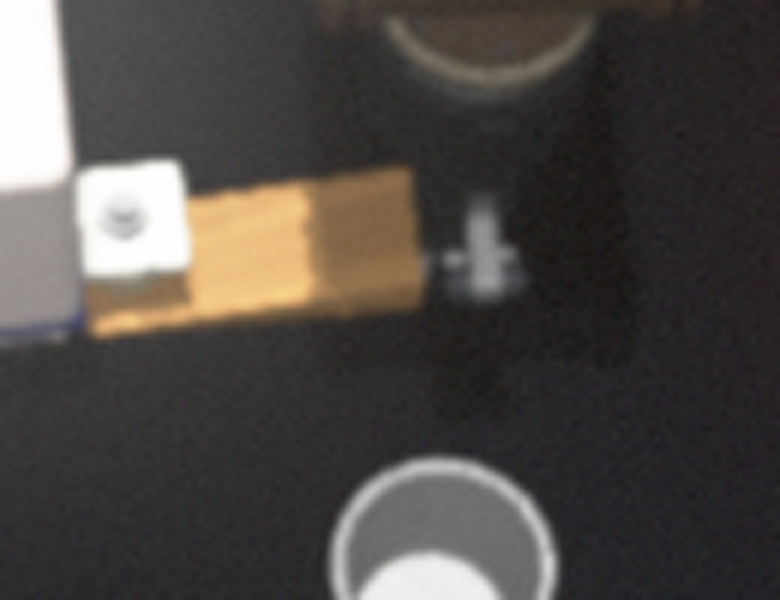

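Side and scene crops: the wedge's thin end is under the lug, in front of the pad, and centred. About 6 mm remains by my estimate, so I creep on while watching the force.

```bash
python3 -m creep '[-0.04,0,0,-0.05, -0.08,-0.01,0,-0.1, -0.12,-0.02,0,-0.15, -0.16,-0.03,0,-0.2, -0.16,-0.03,0,-0.2]'; python3 -m creep '[-0.03,0,0,0, -0.06,0,0,0, -0.06,0,0,0]';  python3 -m creep '[-0.03,0,0,0, -0.06,0,0,0, -0.06,0,0,0]'
```

```text
time: 8.52
eef_pos: [0.5853, 0.0523, 0.0063]
tcp_rot: [0.715, 0.699, 0.0, -0.0]
contact_force: [0.6, 1.0, -0.1]
opening: 0.256
time: 8.77
eef_pos: [0.5853, 0.0508, 0.0063]
tcp_rot: [0.715, 0.699, -0.0, -0.0]
contact_force: [0.8, 0.7, 0.6]
opening: 0.26
time: 9.02
eef_pos: [0.5853, 0.0493, 0.0063]
tcp_rot: [0.715, 0.699, -0.0, 0.0]
contact_force: [0.0, 1.6, -0.1]
opening: 0.258
```

```bash
python3 -m creep '[-0.02,0,0,0, -0.04,0,0,0, -0.04,0,0,0]'; python3 -m creep '[-0.02,0,0,0, -0.04,0,0,0, -0.04,0,0,0]';  python3 -m creep '[-0.02,0,0,0, -0.04,0,0,0, -0.04,0,0,0]'
```

```text
time: 9.27
eef_pos: [0.5853, 0.0483, 0.0063]
tcp_rot: [0.715, 0.699, -0.0, 0.0]
contact_force: [-0.4, 0.9, 0.0]
opening: 0.262
time: 9.52
eef_pos: [0.5852, 0.0474, 0.0063]
tcp_rot: [0.715, 0.699, -0.0, -0.0]
contact_force: [0.4, 1.2, -0.5]
opening: 0.256
time: 9.77
eef_pos: [0.5852, 0.0465, 0.0063]
tcp_rot: [0.715, 0.699, 0.0, -0.0]
contact_force: [-0.6, 0.7, 0.0]
opening: 0.262
```

```bash
python3 -m creep '[-0.02,0,0,0, -0.04,0,0,0, -0.04,0,0,0]'; python3 -m creep '[-0.02,0,0,0, -0.04,0,0,0, -0.04,0,0,0]'
python3 - <<'E'
from h import *
for n,(u,v) in {'scene':(290,230),'side':(230,210)}.items():
    im=imaging.read_camera(n)[:,:,::-1]; cv2.imwrite(f'pics/{n}4c.png',cv2.resize(im[v:v+100,u:u+130],None,fx=6,fy=6,interpolation=cv2.INTER_CUBIC))
E
```

```text
time: 10.02
eef_pos: [0.5852, 0.0459, 0.0063]
tcp_rot: [0.715, 0.699, 0.0, -0.0]
contact_force: [-0.2, 5.2, 1.4]
opening: 0.259
time: 10.27
eef_pos: [0.5851, 0.0455, 0.0063]
tcp_rot: [0.715, 0.699, 0.001, -0.001]
contact_force: [-0.2, 5.7, 0.7]
opening: 0.263
```

View pics/side4c.png

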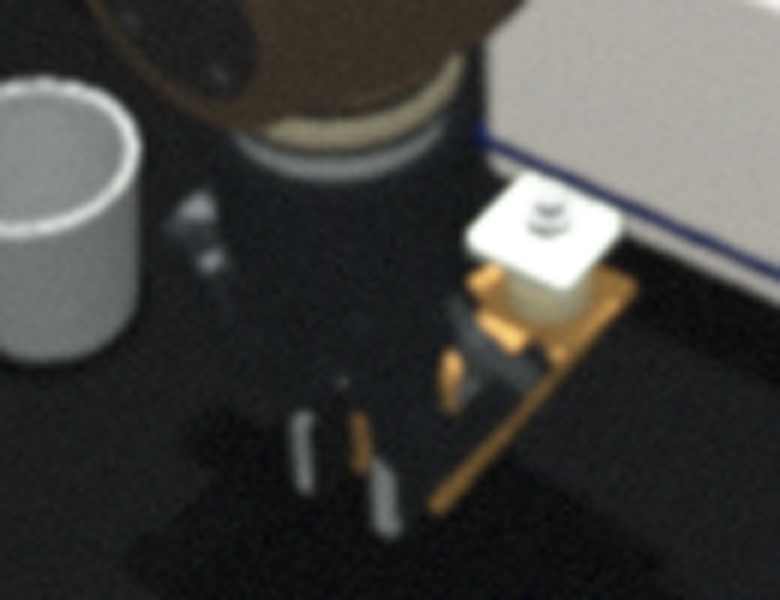

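View pics/scene4c.png

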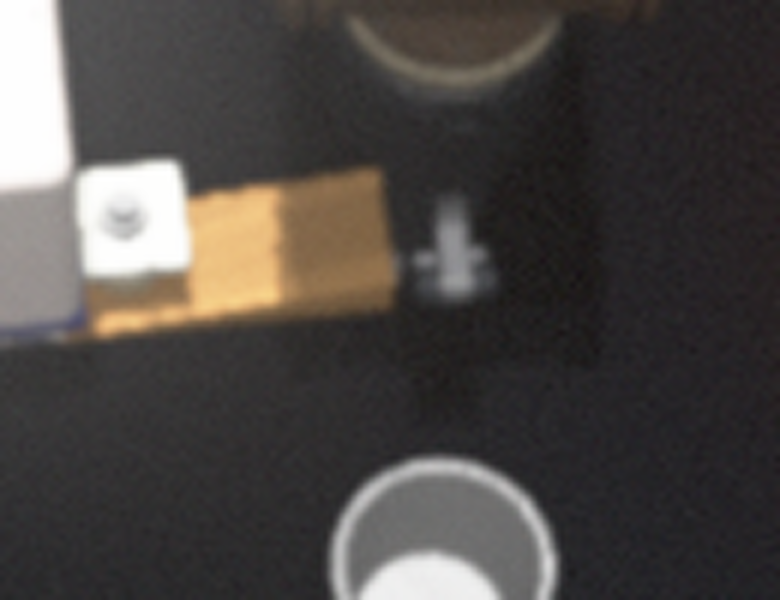

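```bash
python3 -m creep '[-0.04,0,0,0, -0.04,0,0,0, -0.04,0,0,0]'; python3 -m creep '[-0.04,0,0,0, -0.04,0,0,0, -0.04,0,0,0, -0.04,0,0,0]'
```

```text
time: 10.62
eef_pos: [0.5851, 0.0451, 0.0063]
tcp_rot: [0.715, 0.699, 0.001, -0.001]
contact_force: [0.2, 8.6, 0.2]
opening: 0.257
time: 10.95
eef_pos: [0.5851, 0.0448, 0.0064]
tcp_rot: [0.715, 0.699, 0.002, -0.001]
contact_force: [0.7, 10.9, 0.6]
opening: 0.257
```

The force has climbed from about 1 N to 11 N with almost no motion, so the wedge is jammed snug. I back off, rise, and measure the top corner.

```bash
python3 -m creep '[0.3,0,0,0, 0.8,0,0,0, 1.4,0,0,0, 1.4,0,0,0, 1.4,0,-1.5,0, 1.4,0,-3,0, 1.4,0,-4.5,0, 1.4,0,-6,0, 1.4,0,-7.5,0, 1.4,0,-9,0, 1.4,0,-10,0, 1.4,0,-10,0, 1.4,0,-10,0]' 255
python3 - <<'E'
from h import *
for n,(u,v) in {'scene':(250,210),'side':(260,120)}.items():
    im=imaging.read_camera(n)[:,:,::-1]; cv2.imwrite(f'pics/{n}5.png',im);cv2.imwrite(f'pics/{n}5c.png',cv2.resize(im[v:v+150,u:u+200],None,fx=4,fy=4,interpolation=cv2.INTER_CUBIC))
E
```

```text
time: 12.03
eef_pos: [0.5868, 0.0769, 0.2588]
tcp_rot: [0.715, 0.699, 0.001, 0.002]
contact_force: [0.2, 1.1, -1.1]
opening: -0.004
```

View pics/side5c.png

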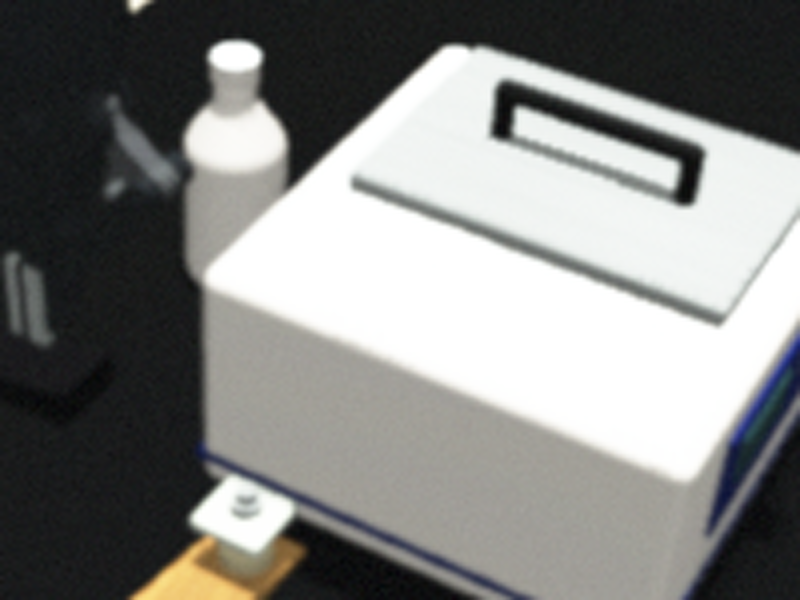

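View pics/scene5c.png

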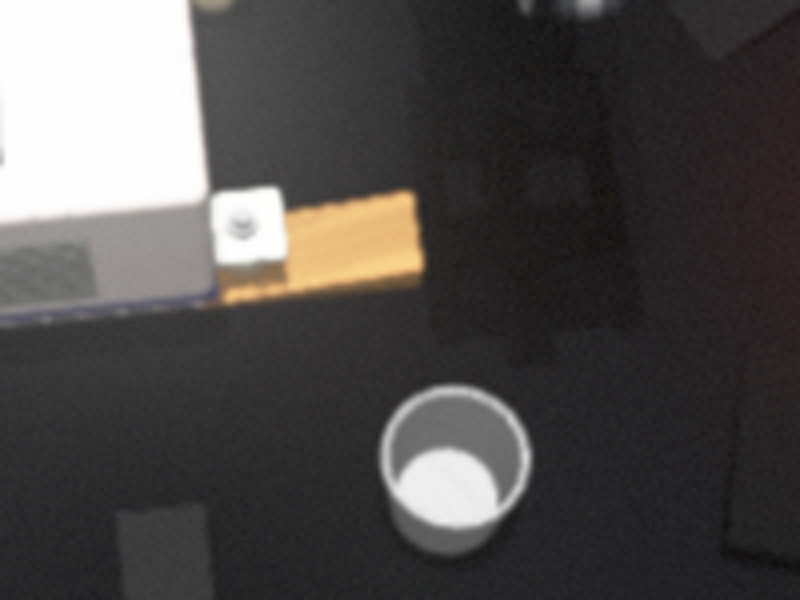

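Run:
```python
from h import *
c1,c2=cam('scene'),cam('side')
S=(np.array([[206,196]])+.5)/4-.5+[250,210]
D=(np.array([[206,279]])+.5)/4-.5+[260,120]
T=tri(c1,S,c2,D); print(T, atz(c1,S,.165),atz(c2,D,.165))
# near corner side
print(atz(c2,(np.array([[688,480],[206,279]])+.5)/4-.5+[260,120],.165))
# wedge heel
Sh=(np.array([[422,270],[413,192]])+.5)/4-.5+[250,210]
h=atz(c1,Sh,.024); print('heel',h,np.degrees(np.arctan2(*(h[0]-h[1])[1::-1])))
k=T[0,:2]; a=np.radians(-.6); p=k+np.array([[np.cos(a),-np.sin(a)],[np.sin(a),np.cos(a)]])@[-.035,-.030]
s=ctrl.get_state(); M=R.from_quat(s['tcp_rot']).as_matrix(); d=M.T@(np.r_[p,.18]-s['eef_pos']); print('press',p,'rows',d/.025)
```

```text
[[ 6.17389377e-01 -7.92271667e-02  1.60097584e-01  4.48495635e-04]] [[ 0.61991383 -0.07918358  0.165     ]] [[ 0.61389667 -0.07432884  0.165     ]]
[[ 0.37185092 -0.07008692  0.165     ]
 [ 0.61389667 -0.07432884  0.165     ]]
heel [[0.60980945 0.03268239 0.024     ]
 [0.56393278 0.03488584 0.024     ]] -2.749791880150786
press [ 0.58207714 -0.10885901] rows [-7.43506134  0.05658375  2.99093533]
```

```bash
python3 -m creep '[-1.5,0.05,0,0, -3,0.05,0,0, -4.5,0.05,0,0, -6,0.05,0,0, -7,0.05,0,0, -7.4,0.05,0,0, -7.4,0.05,0,0, -7.4,0.05,1,0, -7.4,0.05,2,0, -7.4,0.05,2.8,0, -7.4,0.05,3,0, -7.4,0.05,3,0, -7.4,0.05,3,0]'
python3 - <<'E'
from h import *
for n,(u,v) in {'scene':(230,170),'side':(260,90)}.items():
    im=imaging.read_camera(n)[:,:,::-1]; cv2.imwrite(f'pics/{n}6c.png',cv2.resize(im[v:v+150,u:u+200],None,fx=4,fy=4,interpolation=cv2.INTER_CUBIC))
E
```

```text
time: 13.22
eef_pos: [0.5832, -0.1066, 0.1814]
tcp_rot: [0.715, 0.7, -0.0, -0.0]
contact_force: [-0.1, -0.1, 0.4]
opening: -0.002
```

View pics/side6c.png

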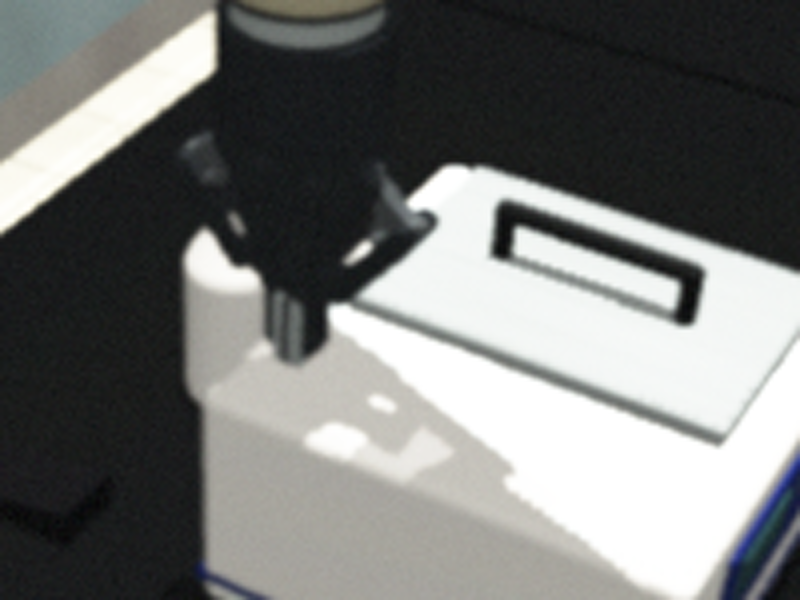

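View pics/scene6c.png

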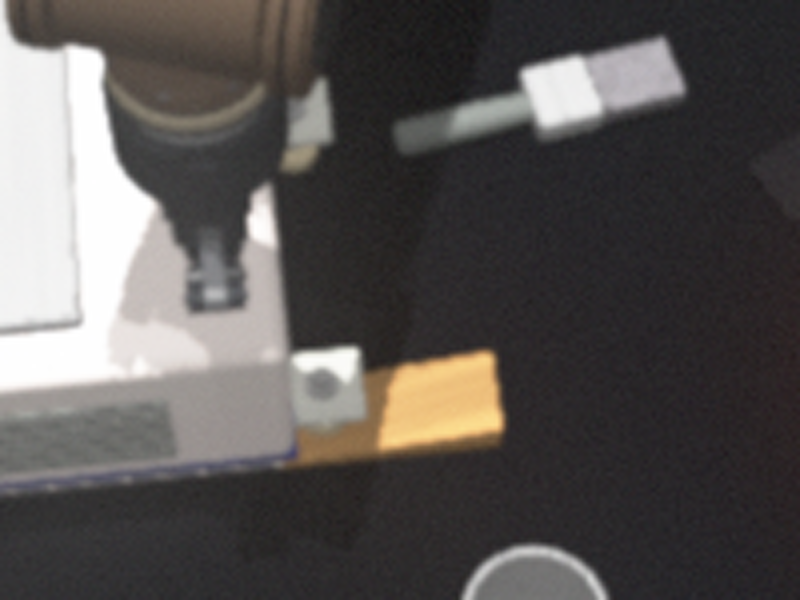

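The closed fingertips hang just above the corner's bare top, on the ledge and clear of the lid. The wedge still sits under the foot. Now I press in small steps.

```bash
python3 -m creep '[0,0,0.2,0, 0,0,0.4,0, 0,0,0.52,0, 0,0,0.52,0]'; python3 -m creep '[0,0,0.05,0, 0,0,0.1,0, 0,0,0.1,0]';  python3 -m creep '[0,0,0.04,0, 0,0,0.08,0, 0,0,0.08,0]'
```

```text
time: 13.65
eef_pos: [0.5825, -0.1074, 0.1674]
tcp_rot: [0.715, 0.699, -0.0, -0.001]
contact_force: [0.7, 0.0, -0.4]
opening: -0.002
time: 13.9
eef_pos: [0.5829, -0.1076, 0.1656]
tcp_rot: [0.715, 0.699, -0.0, -0.0]
contact_force: [0.4, 0.4, -0.2]
opening: -0.0
time: 14.15
eef_pos: [0.5832, -0.1077, 0.1651]
tcp_rot: [0.715, 0.699, 0.0, 0.0]
contact_force: [-2.1, 1.2, 4.5]
opening: 0.001
```

```bash
python3 -m creep '[0,0,0.04,0, 0,0,0.08,0, 0,0,0.08,0]'; python3 -m creep '[0,0,0.03,0, 0,0,0.06,0, 0,0,0.06,0, 0,0,0.06,0, 0,0,0.06,0, 0,0,0.06,0]'
```

```text
time: 14.4
eef_pos: [0.5833, -0.1076, 0.165]
tcp_rot: [0.715, 0.699, -0.0, 0.0]
contact_force: [-5.4, 1.9, 12.1]
opening: 0.002
time: 14.9
eef_pos: [0.5835, -0.1076, 0.1649]
tcp_rot: [0.715, 0.699, 0.0, 0.0]
contact_force: [-7.7, 3.5, 16.6]
opening: 0.0
```

At 16.6 N the corner stays at z = 0.165 m. Unwedged it would rock right down at 2 to 3 N. Now I lift off and move clear.

```bash
python3 -m creep '[0,0,-0.3,0, 0,0,-1,0, 0,0,-2,0, 0,0,-3.5,0, 0,0,-5,0, 1.5,0,-6,0, 3,0,-6,0, 4.5,0,-6,0, 6,0,-6,0, 7.5,0,-6,0, 9,0,-6,0, 10,0,-6,0, 10,0,-6,0, 10,0,-6,0]'
python3 - <<'E'
from h import *
for n in ['scene','side']:
    im=imaging.read_camera(n)[:,:,::-1]; cv2.imwrite(f'pics/{n}7.png',im)
    b=cv2.imread(f'pics/{n}0.png')
    for k in ['steel_cup','rinse_bottle','probe_brush']:
        print(n,k,[(round(s['p'],2),np.round(s['uv'])) for s in imaging.silhouettes(n,k)[:1]])
im=cv2.imread('pics/scene7.png'); cv2.imwrite('pics/scene7c.png',cv2.resize(im[200:300,280:410],None,fx=6,fy=6,interpolation=cv2.INTER_CUBIC))
E
```

```text
time: 16.07
eef_pos: [0.5884, 0.1436, 0.3099]
tcp_rot: [0.714, 0.7, -0.0, 0.0]
contact_force: [0.3, 0.5, -1.3]
opening: 0.001
scene steel_cup [(0.96, array([361., 327.]))]
scene rinse_bottle [(0.72, array([237., 228.]))]
scene probe_brush [(0.64, array([372., 198.]))]
side steel_cup [(0.66, array([235., 244.]))]
side rinse_bottle [(0.62, array([316., 164.]))]
side probe_brush [(0.9, array([360., 362.]))]
```

View pics/scene7.png

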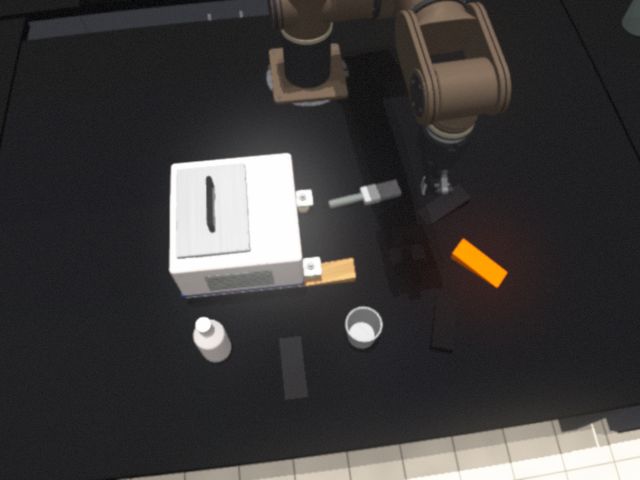

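View pics/side7.png

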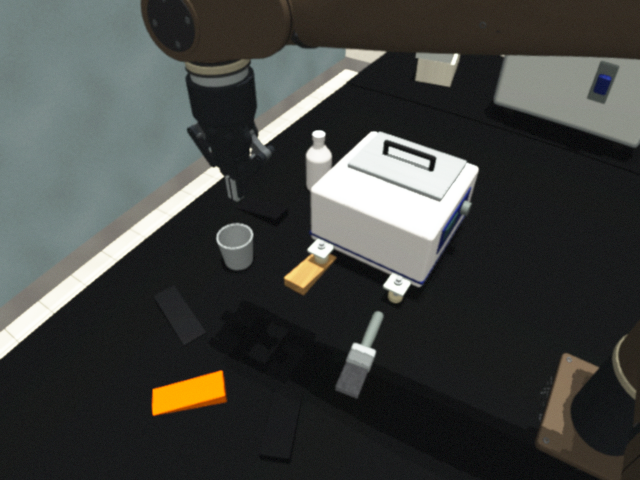

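View pics/scene7c.png

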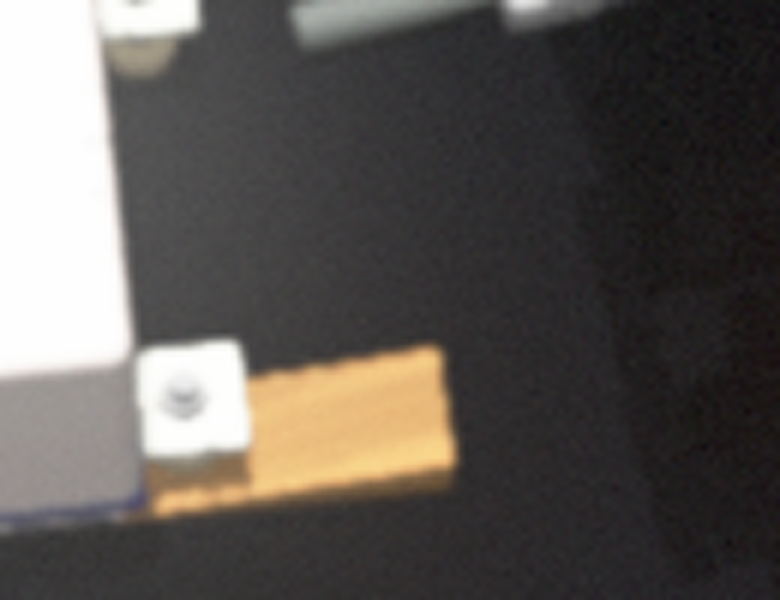

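The wedge sits under the short foot, with its heel at scene (355,270). The cup (363,327), bottle (212,340) and brush (365,194) are where they started, and the arm is clear.

```bash
python3 -c "
from plant import ctrl
print(ctrl.get_state()['time']); print(ctrl.sign_off())"
```

```text
16.4667
the job is handed in; nothing more can be done
None
```

The wooden wedge is snug under the short foot, the corner press showed no rocking, and I handed the job in at 16.5 s.

- **Push:** I pushed the wedge by its heel with the half-closed fingers, never gripping or lifting it. I steered it from a heading of about -80° to -91° to -93°, thin end first. At the foot the push force climbed from about 1 N to 11 N with almost no further motion.
- **Press:** The closed fingertips pressed the corner above that foot with up to 16.6 N, with some sideways force (about 8 N) alongside it. The top held at z = 0.165 m, moving about 0.2 mm.
- **Last look:** Both outside cameras show the wedge still under the foot and the bottle, cup and brush where they were. The arm was clear of everything.

**Checks that disagreed:**
- The wedge stopped about 4 mm further on than my camera estimate of the foot's position. That is roughly the error I expected, and I trusted the force over the estimate.
- In the last scene picture the detector's "rinse_bottle" result landed on the cleaner. I confirmed the bottle by eye and with the side camera.

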